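# Stack and press-check riser plates on a sprung setting stand

## Task

Build the stepped riser for the microscope on the black sprung platen: the long plate between its two end posts, then the middle plate, then the short one, each lying flat, centred and square along the platen. Lay each plate down without dropping it, let go of it, then press its top with the fingers until the platen clearly gives by several millimetres but does not hit its stop, before you add the next plate. Leave everything else on the bench where it stands.

Things in the scene. Friction and masses are not known exactly. Their poses are not given: they have to be found in the camera images.
- long_plate: riser plate, plain aluminium bar 150 mm long (own y) x 56 mm wide (own x) x 12 mm thick, 270 g or so, the longest of the three; two dark screw holes near its ends are only marks. Starts flat on the table. Origin: centre of its underside
- middle_plate: riser plate, plain aluminium bar 120 mm long (own y) x 56 mm wide (own x) x 12 mm thick, 220 g or so, the middle one in length of the three; two dark screw holes near its ends are only marks. Starts flat on the table. Origin: centre of its underside
- short_plate: riser plate, plain aluminium bar 90 mm long (own y) x 56 mm wide (own x) x 12 mm thick, 160 g or so, the shortest of the three; two dark screw holes near its ends are only marks. Starts flat on the table. Origin: centre of its underside
- platen_top (a point): centre of the black platen's flat top, 60 mm above the table when at rest; y runs along the platen towards a post, z up. The platen is 192 mm long (y), 44 mm wide (x: narrower than the plates) and 12 mm thick, on a fixed sage-grey stand 200 x 100 mm (y, x) whose top lies 30 mm above the table. A round knurled steel post (14 mm head, 10 mm shank, 22 mm tall above the platen) stands at y = +87 and y = -87 mm: 160 mm free between the heads
- platen (a joint): how far the sprung platen has been pressed straight down, m: 0 at rest, 0.012 at its stop. It does not move under the plates' weight; it starts to give at about 10 N of total load (plates included) and then needs about 1 N more per mm
- objective: bystander: steel microscope objective standing upright, 35 mm diameter, 52 mm tall; origin at the centre of its underside. Starts close beside a long side of the long plate, in the way of some grasps
- eyepiece: bystander: black eyepiece standing upright, 38 mm diameter, 50 mm tall; origin at the centre of its underside. Starts close beside a long side of the middle plate, in the way of some grasps
- focus_knob: bystander: black round focusing knob lying flat, 54 mm diameter, 30 mm tall; origin at the centre of its underside. Starts near one end of the short plate
- bottle: bystander: brown bottle, 54 mm diameter, 140 mm tall; origin at the centre of its underside
- mirror: bystander: round tilted mirror in a fork on a steel foot of 52 mm diameter, 73 mm across the fork, about 90 mm tall; origin at the centre of its underside
- screwdriver: bystander: screwdriver lying on the table, 150 mm long along its own x, handle 26 mm thick towards -x; origin at its middle, on the table
- loupe: bystander: small black and steel loupe, 44 mm diameter, 40 mm tall; origin at the centre of its underside
There are look-alikes about, which are no part of the job. What is shaped like the short_plate but pink or purple is not meant.

How it is judged:
On the way, in this order (a step that is already met when the one before it is completed fails the run):
1. the long plate lies flat, centred and square in its place on the stack, let go (x of long_plate in the frame of platen_top between -0.008 and 0.008 m and y of long_plate in the frame of platen_top between -0.008 and 0.008 m and z of long_plate in the frame of platen_top between -0.003 and 0.003 m and angle between the y axis of long_plate and the y axis of platen_top, either way round below 0.09 rad and angle between long_plate's own z axis and vertical below 0.035 rad and contact force between the fingers and long_plate below 0.1 N and value of joint platen below 0.0015 m), for 0.2 s.
2. the long plate is pressed by the fingers so that the platen gives by more than 2.5 mm, and stays flat in its place (x of long_plate in the frame of platen_top between -0.008 and 0.008 m and y of long_plate in the frame of platen_top between -0.008 and 0.008 m and z of long_plate in the frame of platen_top between -0.003 and 0.003 m and angle between the y axis of long_plate and the y axis of platen_top, either way round below 0.09 rad and angle between long_plate's own z axis and vertical below 0.035 rad and contact force between the fingers and long_plate above 1.5 N and value of joint platen above 0.0025 m), for 0.15 s.
3. the middle plate lies flat, centred and square in its place on the stack, let go (x of middle_plate in the frame of platen_top between -0.008 and 0.008 m and y of middle_plate in the frame of platen_top between -0.008 and 0.008 m and z of middle_plate in the frame of platen_top between 0.009 and 0.015 m and angle between the y axis of middle_plate and the y axis of platen_top, either way round below 0.09 rad and angle between middle_plate's own z axis and vertical below 0.035 rad and contact force between the fingers and middle_plate below 0.1 N and value of joint platen below 0.0015 m), for 0.2 s.
4. the middle plate is pressed by the fingers so that the platen gives by more than 2.5 mm, and stays flat in its place (x of middle_plate in the frame of platen_top between -0.008 and 0.008 m and y of middle_plate in the frame of platen_top between -0.008 and 0.008 m and z of middle_plate in the frame of platen_top between 0.009 and 0.015 m and angle between the y axis of middle_plate and the y axis of platen_top, either way round below 0.09 rad and angle between middle_plate's own z axis and vertical below 0.035 rad and contact force between the fingers and middle_plate above 1.5 N and value of joint platen above 0.0025 m), for 0.15 s.
5. the short plate lies flat, centred and square in its place on the stack, let go (x of short_plate in the frame of platen_top between -0.008 and 0.008 m and y of short_plate in the frame of platen_top between -0.008 and 0.008 m and z of short_plate in the frame of platen_top between 0.021 and 0.027 m and angle between the y axis of short_plate and the y axis of platen_top, either way round below 0.09 rad and angle between short_plate's own z axis and vertical below 0.035 rad and contact force between the fingers and short_plate below 0.1 N and value of joint platen below 0.0015 m), for 0.2 s.
6. the short plate is pressed by the fingers so that the platen gives by more than 2.5 mm, and stays flat in its place (x of short_plate in the frame of platen_top between -0.008 and 0.008 m and y of short_plate in the frame of platen_top between -0.008 and 0.008 m and z of short_plate in the frame of platen_top between 0.021 and 0.027 m and angle between the y axis of short_plate and the y axis of platen_top, either way round below 0.09 rad and angle between short_plate's own z axis and vertical below 0.035 rad and contact force between the fingers and short_plate above 1.5 N and value of joint platen above 0.0025 m), for 0.15 s.
At the end, for the whole second after the job is handed in: All three plates lie at rest on the platen, long, middle, short from the bottom up, each centred within 8 mm along and across the platen, square to it within 5 degrees, flat within 2 degrees, the platen back at rest (x of long_plate in the frame of platen_top between -0.008 and 0.008 m and y of long_plate in the frame of platen_top between -0.008 and 0.008 m and z of long_plate in the frame of platen_top between -0.003 and 0.003 m and angle between the y axis of each of long_plate, middle_plate, short_plate and the y axis of platen_top, either way round below 0.09 rad and angle between each of long_plate, middle_plate, short_plate's own z axis and vertical below 0.035 rad and linear speed of each of long_plate, middle_plate, short_plate below 0.01 m/s and x of middle_plate in the frame of platen_top between -0.008 and 0.008 m and y of middle_plate in the frame of platen_top between -0.008 and 0.008 m and z of middle_plate in the frame of platen_top between 0.009 and 0.015 m and x of short_plate in the frame of platen_top between -0.008 and 0.008 m and y of short_plate in the frame of platen_top between -0.008 and 0.008 m and z of short_plate in the frame of platen_top between 0.021 and 0.027 m and value of joint platen below 0.0015 m); the robot touches nothing.
It fails at once if a bystander is moved by more than 25 mm or tipped over (distance of any of objective, eyepiece, focus_knob, bottle, mirror, screwdriver, loupe from where it was at the start of the episode above 0.025 m or angle between any of objective, eyepiece, focus_knob, bottle, mirror, loupe's own z axis and vertical above 0.4 rad).
It fails at once if the platen is driven onto its stop (pressed down more than 11.3 mm) (value of joint platen above 0.0113 m).
It fails at once if a plate is dropped (falls free, faster than 0.6 m/s) ((contact force between the fingers and long_plate below 0.05 N and linear speed of long_plate above 0.6 m/s) or (contact force between the fingers and middle_plate below 0.05 N and linear speed of middle_plate above 0.6 m/s) or (contact force between the fingers and short_plate below 0.05 N and linear speed of short_plate above 0.6 m/s)).
It also fails if it takes over 72 s, if anything falls off the work surface, if the arm or the gripper's body presses on something with over 40 N, if the wrist force passes 120 N, or if a joint passes its speed limit or range.

## Robot

A 7-joint arm with a two-finger parallel gripper is mounted at the origin on the work surface. World frame = base frame: x ahead of the robot, y to its left, z up, the work surface at z = 0. Lengths are in m, angles in rad, forces in N, time in s.
With the tool pointing down it reaches from about 0.4 to 0.85 m from the base axis. Payload 10.4 kg.
Tool frame: the origin (TCP) lies at the very end of the fingers, on their centre line; the grasp point (between the pads) lies 19 mm behind it; z points along the fingers, y is the line along which they close (so a half turn about z gives the same grasp; the last joint's range is limited). The gripper opens to 87 mm and grips with 3 to 60 N. Pads are 19 mm wide; open, the fingers measure 117 mm over their backs; the gripper's body (75 mm by 190 mm) begins 51 mm behind the grasp point.
Start: joints at [-1.205, 0.332, -0.065, 1.46, 0.022, 1.35, -0.088], TCP at [0.237, 0.578, 0.223] pointing down, gripper open.
Joint ranges: [-2.6, 2.6], [-0.5, 2.12], [-1.47, 1.34], [0.16, 2.42], [-1.27, 4.41], [0.06, 2.06], [-2.6, 2.6]. Speed limits (rad/s): [2.22, 2.22, 2.79, 2.79, 3.14, 3.14, 3.14].

## Interface

Orientations are given as a unit quaternion [x, y, z, w].
In Python, from bench import * gives the robot as it stands.
- The arm moves only by the tool step_arm, never from a script. Its arguments are lists of equal length, an entry for each row: "delta_pos": the shift along the world's x, y, z in units of 25 mm (1.0 is 25 mm), a list of three; "turn": the turn about the world's z in units of 0.12 rad (1.0 is 0.12 rad). In form: {"delta_pos": [[tx, ty, tz], ...], "turn": [turn, ...]}. A call has 1 to 12 rows; each row shifts and turns the commanded pose from where the row before left it; what a row does not reach is not made up. A row lasts 1/10 s, in which the tool goes at most 50 mm and 8.59 degrees, less where a joint would pass 70% of its speed; a pose out of reach is approached as far as the arm can. A call with a number of a shift or a turn outside -1 to 1 is refused whole. A call with a gripper value outside its range is refused whole. "grip" is the closure, from 0 (fully open) to 1 (shut), set as the call begins (left out, the last holds). The fingers move at their own pace and stop on an object; "newtons" is the grip in N (left out, the last holds). Time passes only in rows, so rows that do not move let the fingers close. It gives the time, the measured TCP pose, the force, the opening and the grip force at its end, in the units of the state.
- read_state(): the state, without advancing time (a new reading comes with each control period).
- camera(name): name is "scene" or "top"; returns a dict with "image" (420x560x3 uint8, red, green, blue), "z_map" (420x560 float32, m along the optical axis (not along the pixel's ray), 0 where there is no reading), "mtx" (3x3 intrinsics, pixels), "dist" ([k1, k2, p1, p2, k3] as OpenCV has them; the pictures are not rectified), "view" (4x4, takes a point from world to camera coordinates). Camera axes: x right, y up, looking along -z (the intrinsics and any distortion apply to the point x, -y, -z); pixel columns grow to the right and rows downward; lengths in m; the calibration is good to about 2 mm. A picture is of the moment at which its call begins.
- close_job(): hands the job in; it is judged then, once.
The state is a dict: "time": time; "joint_positions": joint angles; "joint_vel": joint speeds; "joint_torque": joint torques, N m; "ee_pos": TCP position; "eef_rot": TCP orientation; "ft_force": force on the tool from outside, world axes, zero at the start; "torque": the same for the moment, N m; "width": finger opening in m; "grip_force": force on a finger pad.
Only numpy, scipy, OpenCV 4.12 (cv2) and the standard library are available. Lean on these libraries where they do the work, as an engineer would, in place of code of your own. Each camera call takes 0.05 s, during which the arm holds its last target. There are 200 camera calls.

## Working session

There is one attempt and no reset: what is moved stays moved. The work goes in short steps, Python scripts to look and compute and a tool call to move; the robot and the scene stay as the last step left them, time stands still between calls to the robot, and variables do not carry over. Pictures are saved under pics/ and viewed, at most 10 in all, crops included, and the job is handed in when it is done.

Besides the shell and the picture viewer there is one more tool, called after "Call:" as name([rows], argument=value, ...), one row to a line, values as JSON. step_arm: Moves the arm, as the interface text tells. Shifts and turns lie within -1 to 1; 1 stands for 25 mm of shift or 0.12 rad of turn. Its arguments: {"type":"object","properties":{"delta_pos":{"type":"array"},"turn":{"type":"array"},"grip":{"type":"number"},"newtons":{"type":"number"}},"required":["delta_pos","turn"]}

```bash
mkdir -p pics
cat > h.py <<'E'
from bench import *
import numpy as np, cv2
def snap(name):
    c=camera(name); np.savez(f'{name}.npz',**c)
    return c
def load(name): return dict(np.load(f'{name}.npz'))
def cloud(c):
    z=c['z_map'].astype(float);h,w=z.shape
    u,v=np.meshgrid(np.arange(w),np.arange(h))
    p=cv2.undistortPoints(np.stack([u,v],-1).reshape(-1,1,2).astype(np.float64),c['mtx'],c['dist']).reshape(h,w,2)
    P=np.stack([p[...,0]*z,-p[...,1]*z,-z,np.ones_like(z)],-1)
    W=P@np.linalg.inv(c['view']).T
    W=W[...,:3]; W[z==0]=np.nan
    return W
E
python3 - <<'E'
from h import *
s=read_state(); print(s['time'],s['ee_pos'],s['eef_rot'],s['width'],s['ft_force'])
for n in('top','scene'):
    c=snap(n); cv2.imwrite(f'pics/{n}0.png',cv2.resize(c['image'][...,::-1],(800,600),interpolation=cv2.INTER_CUBIC))
E
```

```text
0.0 [0.23677629 0.57798964 0.22174655] [ 1.93178528e-01  9.81163358e-01 -7.14550067e-04 -1.02950532e-04] 0.08728973161672805 [-0.54545934  0.17842997 -0.88523165]
```

View pics/top0.png

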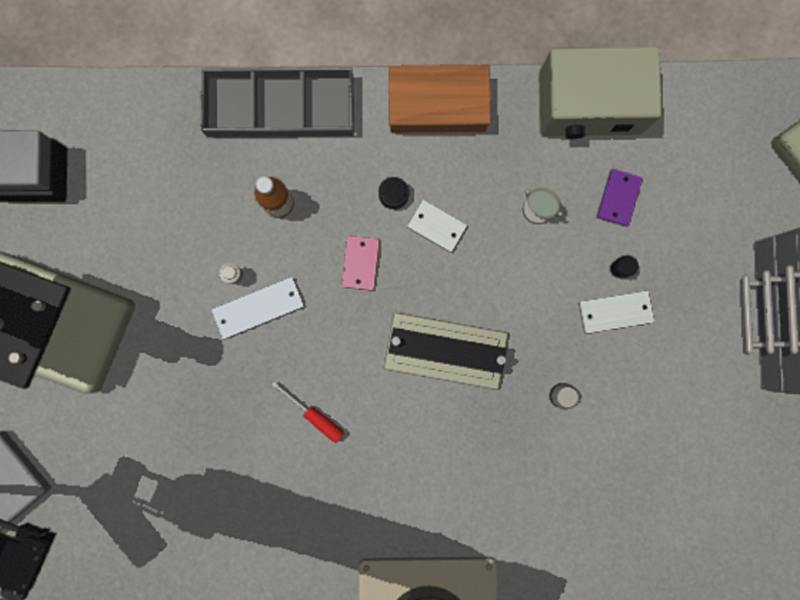

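View pics/scene0.png

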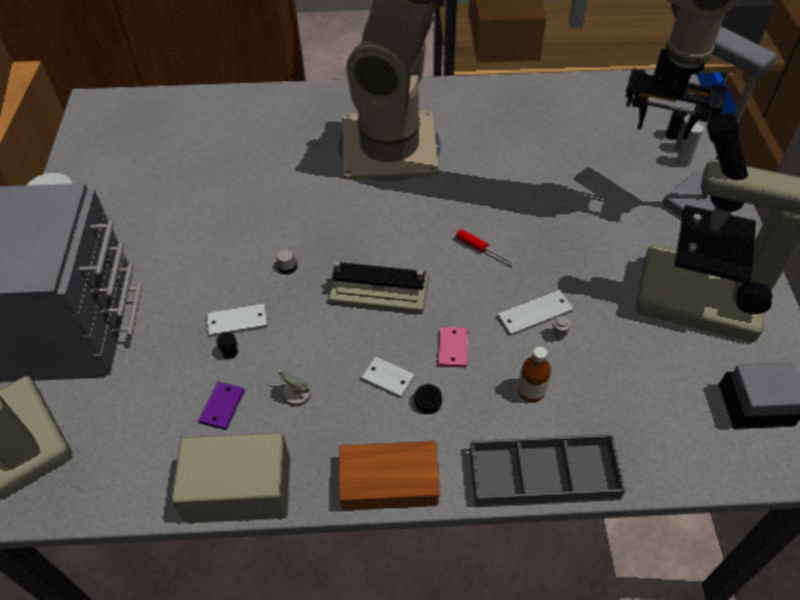

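The top view (800x600) shows the long plate at (257,308) with the objective at (230,272), the middle plate at (617,312) with the eyepiece at (625,266), and the short plate at (437,226) with the knob at (394,193). The platen is at (447,351), and its posts are at (397,341) and (501,360). The pink (361,263) and purple (620,197) plates are the look-alikes.

```bash
cat >> h.py <<'E'
def rect(c,seed,zlo,zhi,bright=None,dark=None,r=45):
    W=cloud(c); g=c['image'].max(-1).astype(int)
    m=(W[...,2]>zlo)&(W[...,2]<zhi)
    if bright: m&=g>bright
    if dark: m&=g<dark
    b=np.zeros_like(m); u,v=seed; b[v-r:v+r,u-r:u+r]=1; m&=b
    n,l,st,ce=cv2.connectedComponentsWithStats(m.astype(np.uint8))
    k=1+np.argmin([np.hypot(*(ce[i]-seed))+ (1e3 if st[i,4]<60 else 0) for i in range(1,n)])
    p=W[l==k]; (cx,cy),(a,bb),ang=cv2.minAreaRect((p[:,:2]*1000).astype(np.float32))
    if a<bb: ang+=90; a,bb=bb,a
    # long-axis angle in world, measured from +y
    yaw=(ang-90+90)%180-90
    return dict(n=int(st[k,4]),c=(cx,cy),mean=p.mean(0)*1000,size=(a,bb),yaw_from_y=np.radians(yaw),z=np.median(p[:,2]))
E
python3 - <<'E'
from h import *
c=load('top'); f=.7
for n,s,a in [('long',(257,308),dict(zlo=.007,zhi=.02,bright=150)),('mid',(617,312),dict(zlo=.007,zhi=.02,bright=150)),('short',(437,226),dict(zlo=.007,zhi=.02,bright=150)),('platen',(447,351),dict(zlo=.052,zhi=.066,dark=70))]:
    try: print(n,rect(c,(int(s[0]*f),int(s[1]*f)),**a))
    except Exception as e: print(n,e)
W=cloud(c)
for n,s in dict(obj=(230,270),eye=(625,265),knob=(394,190),bottle=(268,190),loupe=(566,394),mirror=(541,207),post1=(397,341),post2=(501,360),pl=(447,351)).items():
    print(n,W[int(s[1]*f),int(s[0]*f)])
E
```

```text
long {'n': 1294, 'c': (541.72265625, 287.4822082519531), 'mean': array([541.89596166, 286.9779311 ,  11.54917108]), 'size': (150.8320770263672, 55.537105560302734), 'yaw_from_y': np.float64(0.3809189215118949), 'z': np.float64(0.011479312808786224)}
mid {'n': 1026, 'c': (527.876708984375, -333.869384765625), 'mean': array([ 527.92791207, -333.92771291,   11.75167341]), 'size': (120.5777587890625, 54.62861633300781), 'yaw_from_y': np.float64(0.1545492801040213), 'z': np.float64(0.011675092183553115)}
short {'n': 739, 'c': (682.6641845703125, -26.097389221191406), 'mean': array([682.45305553, -25.86167392,  11.88657391]), 'size': (89.0632553100586, 55.702877044677734), 'yaw_from_y': np.float64(-0.5382278523612404), 'z': np.float64(0.01185415356620223)}
platen {'n': 1370, 'c': (464.7840576171875, -37.11122131347656), 'mean': array([464.35308637, -38.00916263,  59.48136884]), 'size': (190.82489013671875, 42.998416900634766), 'yaw_from_y': np.float64(-0.1943809321715755), 'z': np.float64(0.05951222914364662)}
obj [0.60249022 0.32412378 0.05102796]
eye [ 0.60469317 -0.33734084  0.05153828]
knob [0.74043002 0.04941733 0.03305309]
bottle [0.71660625 0.24588519 0.14158552]
loupe [ 0.39067402 -0.23674751  0.03586326]
mirror [ 0.70564846 -0.19870578  0.05380545]
post1 [0.48138362 0.04758994 0.08104694]
post2 [ 0.44949223 -0.1208476   0.08404183]
pl [ 0.46432084 -0.03537633  0.05586785]
```

Call:
step_arm([
  [0.3,-1,0],
  [0.3,-1,0],
  [0.3,-1,0],
  [0.3,-1,0],
  [0.3,-1,0],
  [0.3,-1,0],
  [0.3,-1,0],
  [0.3,-1,0],
], turn=[-0.8,-0.8,-0.8,-0.8,-0.8,-0.8,-0.8,-0.8], grip=0)

```text
time: 0.9
ee_pos: [0.297, 0.3771, 0.2223]
eef_rot: [0.548, 0.836, -0.0, -0.0]
ft_force: [0.0, -0.2, 0.0]
width: 0.0872
grip_force: 0.0
```

Call:
step_arm([
  [0.85,-0.4,0],
  [0.85,-0.4,0],
  [0.85,-0.4,0],
  [0.85,-0.4,0],
  [0.85,-0.4,-0.4],
  [0.85,-0.4,-0.6],
  [0.85,-0.4,-0.6],
  [0.85,-0.4,-0.6],
  [0.85,-0.4,-0.6],
  [0.85,-0.4,-0.6],
  [0.85,-0.4,-0.6],
  [0.85,-0.3,-0.6],
], turn=[-0.2,-0.1,0,0,0,0,0,0,0,0,0,0])

```text
time: 2.1
ee_pos: [0.5534, 0.2599, 0.1065]
eef_rot: [0.561, 0.828, -0.0, 0.0]
ft_force: [0.4, 0.7, 0.9]
width: 0.0872
grip_force: 0.0
```

```bash
cat >> h.py <<'E'
def st():
    s=read_state(); q=s['eef_rot']; 
    R=__import__('scipy.spatial.transform',fromlist=['Rotation']).Rotation.from_quat(q).as_matrix()
    ya=(np.arctan2(R[1,1],R[0,1])+np.pi/2)%np.pi-np.pi/2
    print('t',round(s['time'],2),'pos',np.round(np.array(s['ee_pos'])*1000,1),'yaw',round(ya,4),'tilt',np.round(R[:,2],3),'w',round(s['width']*1000,1),'F',np.round(s['ft_force'],2),'grip',s['grip_force'],'q7',round(s['joint_positions'][6],2))
E
python3 - <<'E'
from h import *
st(); W=cloud(load('top')); im=load('top')['image']
for n,p,lo,hi in [('obj',(.603,.324),.044,.056),('eye',(.605,-.337),.042,.055)]:
    m=(np.hypot(W[...,0]-p[0],W[...,1]-p[1])<.03)&(W[...,2]>lo)&(W[...,2]<hi); print(n,m.sum(),W[m].mean(0))
E
```

```text
t 2.1 pos [553.4 259.9 106.5] yaw 0.3789 tilt [ 0.    -0.001 -1.   ] w 87.2 F [0.39 0.66 0.89] grip 0.0 q7 -0.04
obj 136 [0.59854082 0.3255336  0.04884043]
eye 181 [ 0.60285185 -0.34192375  0.04888745]
```

Call:
step_arm([
  [-0.04,0.04,-0.8],
  [0,0,-0.8],
  [0,0,-0.8],
  [0,0,-0.8],
  [0,0,-0.5],
  [0,0,-0.3],
  [0,0,-0.12],
  [0,0,0],
], turn=[0,0,0,0,0,0,0,0])

```text
time: 2.9
ee_pos: [0.5512, 0.2619, 0.0047]
eef_rot: [0.562, 0.827, 0.0, 0.0]
ft_force: [-0.1, 0.0, 0.3]
width: 0.0866
grip_force: 0.0
```

Call:
step_arm([
  [0,0,0],
  [0,0,0],
  [0,0,0],
  [0,0,0],
  [0,0,0],
  [0,0,0],
], turn=[0,0,0,0,0,0], grip=1, newtons=40)

```text
time: 3.5
ee_pos: [0.551, 0.262, 0.0048]
eef_rot: [0.562, 0.827, 0.0, 0.0]
ft_force: [-0.9, 1.3, 1.5]
width: 0.0551
grip_force: 40.0
```

Call:
step_arm([
  [0,0,0.4],
  [0,0,0.8],
  [0,0,1],
  [0,0,1],
  [0,0,1],
  [0,-0.4,0.8],
  [-0.25,-0.9,0],
  [-0.25,-0.9,0],
  [-0.25,-0.9,0],
  [-0.25,-0.9,0],
  [-0.25,-0.9,0],
  [-0.25,-0.9,0],
], turn=[0,0,0,0,0,0,-0.4,-0.4,-0.4,-0.4,-0.4,-0.4])

```text
time: 4.7
ee_pos: [0.5129, 0.1157, 0.1299]
eef_rot: [0.675, 0.737, 0.0, -0.0]
ft_force: [0.2, -0.2, -2.8]
width: 0.0554
grip_force: 40.0
```

Call:
step_arm([
  [-0.25,-0.9,0],
  [-0.25,-0.9,0],
  [-0.25,-0.9,0],
  [-0.25,-0.9,0],
  [-0.25,-0.9,0],
  [-0.25,-0.9,0],
  [-0.25,-0.9,0],
  [-0.25,-0.6,0],
  [-0.14,-0.3,0],
  [0,0,0],
  [0,0,0],
], turn=[-0.4,-0.4,-0.4,-0.4,-0.4,-0.35,0,0,0,0,0])

```text
time: 5.8
ee_pos: [0.4601, -0.0623, 0.1296]
eef_rot: [0.771, 0.636, 0.0, -0.0]
ft_force: [-0.7, 0.7, -2.2]
width: 0.0556
grip_force: 40.0
```

Run:
```python
from h import *
st(); c=snap('top'); s=c['image'][...,::-1][190:300,230:390]; cv2.imwrite('pics/a.png',cv2.resize(s,(800,550),interpolation=cv2.INTER_CUBIC))
W=cloud(c); g=c['image'].max(-1)
for u,v in[(312,246)]: print(W[v,u])
```

```text
t 5.8 pos [460.1 -62.3 129.6] yaw -0.1913 tilt [ 0.  0. -1.] w 55.6 F [-0.69  0.72 -2.17] grip 39.99853312969208 q7 -0.12
[ 0.46191483 -0.02941639  0.13513077]
```

View pics/a.png

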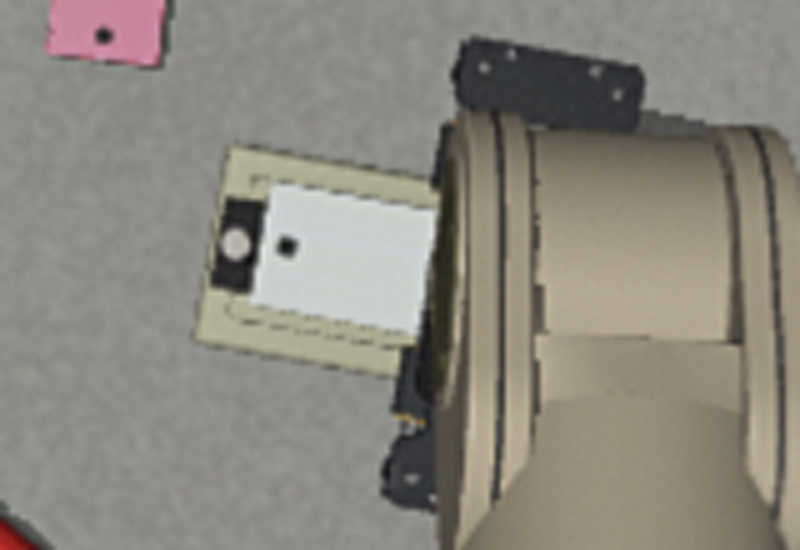

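The crop shows the plate's left end edge from (270,183) to (250,305), the post head at (237,243) and the right end hidden by the arm. I'll turn the end edge into an along/across offset.

```bash
cat >> h.py <<'E'
def ray(c,u,v,z):
    p=cv2.undistortPoints(np.array([[[u,v]]],float),c['mtx'],c['dist'])[0,0]
    V=np.linalg.inv(c['view']); d=V[:3,:3]@np.array([p[0],-p[1],-1]); o=V[:3,3]
    return o+d*(z-o[2])/d[2]
PC=np.array([465,-37.]);PY=-.192
E1=np.array([-np.sin(PY),np.cos(PY)]);N1=np.array([np.cos(PY),np.sin(PY)])
def loc(p): d=np.array(p[:2])*1000-PC; return np.round([d@N1,d@E1],1)
E
python3 - <<'E'
from h import *
c=load('top')
for u,v,z in [(270,183,.137),(250,305,.137),(237,243,.082),(287,245,.137),(425,207,.137),(405,340,.137)]:
    print((u,v),loc(ray(c,230+u/5-.4,190+v/5-.4,z)))
W=cloud(c); m=(W[...,2]>.125)&(W[...,2]<.142)&(c['image'].max(-1)>150); m[:, :270]=0
L=np.array([loc(p) for p in W[m]]); print(m.sum(),L.min(0),L.max(0),np.percentile(L,[2,98],axis=0))
E
```

```text
(270, 183) [27.2 76.5]
(250, 305) [-27.3  75.5]
(237, 243) [-0.5 86.1]
(287, 245) [ 1.6 64.2]
(425, 207) [29.1  7.1]
(405, 340) [-30.1   5.6]
837 [-27.2   0.8] [28.4 75.7] [[-26.028   2.372]
 [ 27.228  74.328]]
```

Call:
step_arm([
  [-0.01,-0.04,-0.6],
  [0,0,-0.6],
  [0,0,-0.6],
  [0,0,-0.4],
  [0,0,-0.2],
  [0,0,-0.1],
  [0,0,-0.06],
  [0,0,-0.03],
  [0,0,0],
  [0,0,0],
], turn=[0,0,0,0,0,0,0,0,0,0])

```text
time: 6.85
ee_pos: [0.46, -0.0641, 0.0652]
eef_rot: [0.772, 0.636, 0.0, 0.0]
ft_force: [-0.4, 1.8, -0.9]
width: 0.0551
grip_force: 40.0
```

Call:
step_arm([
  [0,0,-0.02],
  [0,0,-0.01],
  [0,0,0],
], turn=[0,0,0])

```text
time: 7.15
ee_pos: [0.46, -0.0641, 0.0647]
eef_rot: [0.772, 0.636, 0.0, 0.0]
ft_force: [-3.1, 0.9, 6.0]
width: 0.0554
grip_force: 40.0
```

Call:
step_arm([
  [0,0,0],
  [0,0,0],
  [0,0,0],
  [0,0,0],
], turn=[0,0,0,0], grip=0.1)

```text
time: 7.55
ee_pos: [0.4597, -0.0641, 0.0641]
eef_rot: [0.772, 0.636, 0.0, 0.0]
ft_force: [-0.5, 0.0, -0.5]
width: 0.0759
grip_force: 0.0
```

Call:
step_arm([
  [0,0,0.5],
  [0,0,0.8],
  [0,0,0.8],
  [0.1,0.4,0],
  [0.1,0.6,0],
  [0,0.1,0],
  [0,0,0],
], turn=[0,0,0,0,0,0,0])

```text
time: 8.25
ee_pos: [0.4645, -0.0362, 0.1164]
eef_rot: [0.771, 0.637, -0.0, -0.0]
ft_force: [-1.2, -0.2, -0.5]
width: 0.0783
grip_force: 0.0
```

```bash
cat >> h.py <<'E'
def vis(zlo,zhi,br=150):
    for n in ('top','scene'):
        c=snap(n); W=cloud(c); d=W[...,:2]*1000-PC
        x=d@N1; y=d@E1
        m=(W[...,2]>zlo)&(W[...,2]<zhi)&(c['image'].max(-1)>br)&(abs(x)<45)&(abs(y)<82)
        if m.sum()>20: 
            (cx,cy),(a,b),an=cv2.minAreaRect(np.stack([x[m],y[m]],-1).astype(np.float32))
            print(n,m.sum(),'x',np.round(np.percentile(x[m],[1,99]),1),'y',np.round(np.percentile(y[m],[1,99]),1),'rect',round(cx,1),round(cy,1),round(a,1),round(b,1),round(an,1),'z',np.round(np.percentile(W[m][:,2]*1000,[5,50,95]),1))
        else: print(n,m.sum())
E
python3 - <<'E'
from h import *
vis(.064,.079)
c=load('scene'); cv2.imwrite('pics/b.png',cv2.resize(c['image'][...,::-1][150:270,180:340],(800,600),interpolation=cv2.INTER_CUBIC))
E
```

```text
top 390 x [-26.4  28.1] y [33.2 73.6] rect 1.1 52.9 56.2 41.9 0.7 z [67.7 71.3 74.6]
scene 329 x [-27.8  27.8] y [-34.4  71.2] rect 2.3 18.0 57.3 108.3 2.7 z [67.8 72.2 76.4]
```

Call:
step_arm([
  [0,0,-0.3],
  [0,0,-0.3],
  [0,0,-0.3],
  [0,0,-0.3],
  [0,0,-0.2],
  [0,0,-0.1],
  [0,0,0],
], turn=[0,0,0,0,0,0,0], grip=1)

```text
time: 9.05
ee_pos: [0.4645, -0.0367, 0.0787]
eef_rot: [0.772, 0.636, -0.0, -0.0]
ft_force: [-0.1, 0.7, -0.1]
width: 0.0307
grip_force: 0.0
```

Call:
step_arm([
  [0,0,0],
  [0,0,0],
  [0,0,0],
  [0,0,0],
  [0,0,0],
  [0,0,-0.1],
  [0,0,-0.1],
  [0,0,-0.1],
  [0,0,-0.05],
  [0,0,0],
], turn=[0,0,0,0,0,0,0,0,0,0])

```text
time: 10.05
ee_pos: [0.4647, -0.0366, 0.0705]
eef_rot: [0.772, 0.636, -0.0, -0.0]
ft_force: [-4.5, 0.8, 8.9]
width: 0.0001
grip_force: 4.8
```

Call:
step_arm([
  [0,0,-0.06],
  [0,0,-0.06],
  [0,0,-0.05],
  [0,0,0],
  [0,0,0],
  [0,0,0],
  [0,0,0],
], turn=[0,0,0,0,0,0,0])

```text
time: 10.75
ee_pos: [0.4646, -0.0366, 0.0666]
eef_rot: [0.772, 0.636, 0.0, -0.0]
ft_force: [-5.9, 0.2, 12.9]
width: 0.0001
grip_force: 6.7
```

Call:
step_arm([
  [0,0,0.1],
  [0,0,0.2],
  [0,0,0.5],
  [0,0,0.8],
  [0,0,0.5],
  [0.2,-0.9,0],
  [0.2,-0.9,0],
  [0.2,-0.9,0],
  [0.2,-0.9,0],
  [0.2,-0.9,0],
  [0.2,-0.9,0],
  [0.2,-0.9,0],
], turn=[0,0,0,0,0,0.4,0.4,0.4,0.4,0.4,0.4,0.4])

```text
time: 11.95
ee_pos: [0.4999, -0.1949, 0.1189]
eef_rot: [0.654, 0.757, 0.0, 0.0]
ft_force: [0.8, 0.4, -0.2]
width: 0.0005
grip_force: 0.0
```

Call:
step_arm([
  [0.25,-0.9,0],
  [0.25,-0.9,0],
  [0.25,-0.9,0],
  [0.25,-0.9,0],
  [0,-0.7,0],
  [0,-0.4,0],
  [0,0,0],
  [0,0,0],
], turn=[0.09,0,0,0,0,0,0,0], grip=0)

```text
time: 12.75
ee_pos: [0.5248, -0.3108, 0.1186]
eef_rot: [0.65, 0.76, 0.0, -0.0]
ft_force: [0.7, 0.5, 1.2]
width: 0.0563
grip_force: 0.0
```

Run:
```python
from h import *
st(); vis(.064,.079)
```

```text
t 12.75 pos [ 524.8 -310.8  118.6] yaw 0.1552 tilt [ 0.     0.001 -1.   ] w 56.3 F [0.7  0.53 1.22] grip 0.0 q7 0.83
top 1479 x [-26.4  27.9] y [-73.3  72.4] rect 0.7 -0.3 149.2 55.6 89.7 z [67.8 71.4 74.9]
scene 674 x [-27.   27.5] y [-73.4  70.5] rect -0.5 -1.7 147.7 60.0 89.9 z [66.9 71.8 76.7]
```

View pics/b.png

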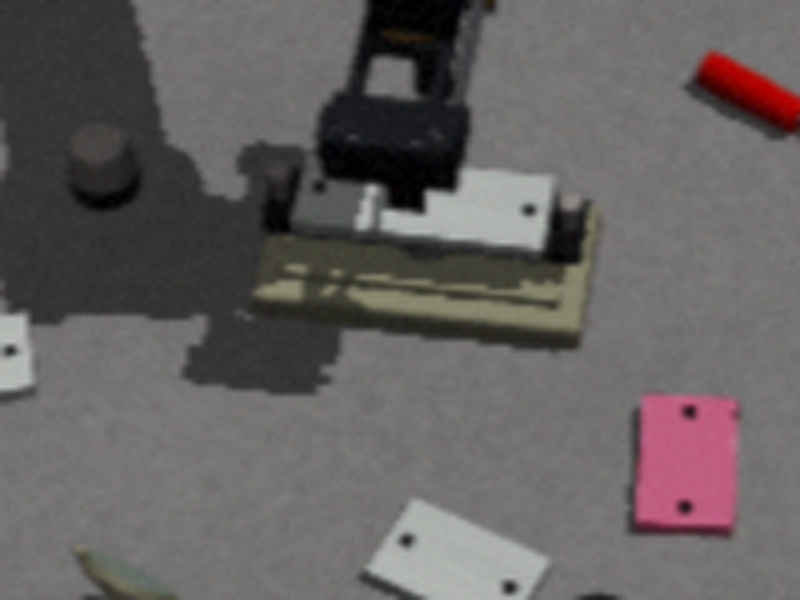

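The scene crop shows the long plate flat between the posts at (283,190) and (570,215), and the top view confirms it is centred within 1 mm. I'll go down on the middle plate.

Call:
step_arm([
  [0,0,0],
  [0,0,-0.2],
  [0,0,-0.2],
  [0,0,-0.5],
  [0,0,-0.7],
  [0,0,-0.7],
  [0,0,-0.7],
  [0,0,-0.7],
  [0,0,-0.4],
  [0,0,-0.3],
  [0,0,-0.14],
  [0,0,0],
], turn=[0,0,0,0,0,0,0,0,0,0,0,0])

```text
time: 14.05
ee_pos: [0.5246, -0.3117, 0.0049]
eef_rot: [0.65, 0.76, -0.0, -0.0]
ft_force: [0.1, 0.6, 0.2]
width: 0.0867
grip_force: 0.0
```

Call:
step_arm([
  [0,0,0],
  [0,0,0],
  [0,0,0],
  [0,0,0],
  [0,0,0],
  [0,0,0],
], turn=[0,0,0,0,0,0], grip=1)

```text
time: 14.65
ee_pos: [0.5247, -0.3117, 0.0052]
eef_rot: [0.65, 0.76, 0.0, 0.0]
ft_force: [-1.1, 1.6, 1.3]
width: 0.0558
grip_force: 40.0
```

Call:
step_arm([
  [0,0,0.4],
  [0,0,0.8],
  [0,0,1],
  [0,0,1],
  [0,0,1],
  [0,0.4,0.6],
  [-0.2,0.9,0],
  [-0.2,0.9,0],
  [-0.2,0.9,0],
  [-0.2,0.9,0],
  [-0.2,0.9,0],
  [-0.2,0.9,0],
], turn=[0,0,0,0,0,0,-0.3,-0.3,-0.3,-0.3,-0.3,-0.3])

```text
time: 15.85
ee_pos: [0.494, -0.1649, 0.1249]
eef_rot: [0.729, 0.685, 0.0, -0.0]
ft_force: [0.7, 0.2, -2.6]
width: 0.0551
grip_force: 40.0
```

Call:
step_arm([
  [-0.2,0.9,0],
  [-0.2,0.9,0],
  [-0.2,0.9,0],
  [-0.2,0.9,0],
  [-0.2,0.9,0],
  [-0.02,0.9,0],
  [0,0.67,0],
  [0,0,0],
  [0,0,0],
], turn=[-0.3,-0.3,-0.3,-0.19,0,0,0,0,0])

```text
time: 16.75
ee_pos: [0.4688, -0.0148, 0.125]
eef_rot: [0.771, 0.636, -0.0, -0.0]
ft_force: [-1.3, -0.6, -2.3]
width: 0.055
grip_force: 40.0
```

Run:
```python
from h import *
st(); vis(.12,.14)
```

```text
t 16.75 pos [468.8 -14.8 125. ] yaw -0.1911 tilt [-0. -0. -1.] w 55.0 F [-1.3  -0.6  -2.33] grip 39.997408390045166 q7 -0.22
top 0
scene 30 x [-24.9  24.7] y [50.5 56.7] rect -0.2 53.5 50.0 6.4 0.3 z [125.7 131.  135.1]
```

Call:
step_arm([
  [0.01,0,-0.6],
  [0,0,-0.5],
  [0,0,-0.4],
  [0,0,-0.2],
  [0,0,-0.1],
  [0,0,-0.06],
  [0,0,-0.04],
  [0,0,-0.02],
  [0,0,0],
  [0,0,0],
], turn=[0,0,0,0,0,0,0,0,0,0])

```text
time: 17.85
ee_pos: [0.4696, -0.0148, 0.0773]
eef_rot: [0.772, 0.636, 0.0, 0.0]
ft_force: [1.0, 0.1, -1.8]
width: 0.0558
grip_force: 40.0
```

Call:
step_arm([
  [0,0,-0.02],
  [0,0,-0.01],
  [0,0,0],
  [0,0,0],
], turn=[0,0,0,0])

```text
time: 18.25
ee_pos: [0.4697, -0.0148, 0.0768]
eef_rot: [0.772, 0.636, 0.0, 0.0]
ft_force: [-1.4, 0.5, 4.9]
width: 0.055
grip_force: 40.0
```

Firm contact, so I release, rise and centre over the platen.

Call:
step_arm([
  [0,0,0],
  [0,0,0],
  [0,0,0],
  [0,0,0],
], turn=[0,0,0,0], grip=0.1)

```text
time: 18.65
ee_pos: [0.4694, -0.0149, 0.0763]
eef_rot: [0.772, 0.636, 0.0, 0.0]
ft_force: [-0.0, -0.1, -0.1]
width: 0.0755
grip_force: 0.0
```

Call:
step_arm([
  [0,0,0.5],
  [0,0,0.8],
  [0,0,0.8],
  [-0.1,-0.4,0],
  [-0.1,-0.5,0],
  [0,0,0],
  [0,0,0],
], turn=[0,0,0,0,0,0,0])

```text
time: 19.35
ee_pos: [0.4639, -0.0378, 0.1283]
eef_rot: [0.772, 0.636, -0.0, -0.0]
ft_force: [-0.0, -0.3, 0.1]
width: 0.0785
grip_force: 0.0
```

Run:
```python
from h import *
st(); vis(.079,.09,110)
```

```text
t 19.35 pos [463.9 -37.8 128.3] yaw -0.1932 tilt [-0.001 -0.    -1.   ] w 78.5 F [-0.05 -0.27  0.08] grip 0.0 q7 -0.18
top 278 x [-26.5  28.1] y [28.7 59.3] rect -1.5 56.4 59.9 48.9 9.8 z [80.4 83.7 87. ]
scene 313 x [-26.6  28.9] y [-37.2  58.7] rect 1.3 21.7 58.2 120.1 0.2 z [80.1 83.9 88.3]
```

Call:
step_arm([
  [0.03,0.03,-0.2],
  [0,0,-0.2],
  [0,0,-0.2],
  [0,0,-0.2],
  [0,0,-0.2],
  [0,0,-0.2],
  [0,0,-0.15],
  [0,0,-0.1],
  [0,0,0],
  [0,0,0],
  [0,0,0],
  [0,0,0],
], turn=[0,0,0,0,0,0,0,0,0,0,0,0], grip=1)

```text
time: 20.65
ee_pos: [0.4653, -0.0366, 0.0928]
eef_rot: [0.772, 0.636, 0.0, 0.0]
ft_force: [-0.2, 0.4, 0.6]
width: 0.0008
grip_force: 0.0
```

Call:
step_arm([
  [0,0,-0.1],
  [0,0,-0.1],
  [0,0,-0.1],
  [0,0,-0.1],
  [0,0,-0.04],
  [0,0,0],
  [0,0,0],
  [0,0,0],
], turn=[0,0,0,0,0,0,0,0])

```text
time: 21.45
ee_pos: [0.4651, -0.0366, 0.0818]
eef_rot: [0.772, 0.636, 0.0, -0.0]
ft_force: [-3.2, -0.5, 8.3]
width: 0.0006
grip_force: 4.1
```

Call:
step_arm([
  [0,0,-0.06],
  [0,0,-0.06],
  [0,0,0],
  [0,0,0],
  [0,0,0],
  [0,0,0],
], turn=[0,0,0,0,0,0])

```text
time: 22.05
ee_pos: [0.4651, -0.0366, 0.079]
eef_rot: [0.772, 0.636, 0.0, -0.0]
ft_force: [-4.6, 0.0, 12.1]
width: 0.0008
grip_force: 5.5
```

Call:
step_arm([
  [0,0,0.1],
  [0,0,0.2],
  [0,0,0.5],
  [0,0,0.8],
  [0,0,0.4],
  [0.8,0.03,0],
  [0.9,0.03,0],
  [0.9,0.03,0],
  [0.9,0.03,0],
  [0.9,0.03,0],
  [0.9,0.03,0],
  [0.9,0.03,0],
], turn=[0,0,0,0,0,-0.4,-0.4,-0.4,-0.4,-0.4,-0.4,-0.4])

```text
time: 23.25
ee_pos: [0.621, -0.0311, 0.1285]
eef_rot: [0.868, 0.497, -0.0, -0.0]
ft_force: [0.5, 0.2, -0.3]
width: 0.0001
grip_force: 0.0
```

Call:
step_arm([
  [0.9,0.04,0],
  [0.9,0,0],
  [0.6,0,0],
  [0,0,0],
  [0,0,0],
  [0,0,0],
  [0,0,0],
  [0,0,0],
], turn=[-0.08,0,0,0,0,0,0,0], grip=0)

```text
time: 24.05
ee_pos: [0.6798, -0.0302, 0.1289]
eef_rot: [0.869, 0.494, 0.0, -0.0]
ft_force: [-0.3, -0.4, 0.2]
width: 0.0568
grip_force: 0.0
```

Run:
```python
from h import *
st(); vis(.076,.092,120)
```

```text
t 24.05 pos [679.8 -30.2 128.9] yaw -0.5375 tilt [ 0.  0. -1.] w 56.8 F [-0.26 -0.39  0.16] grip 0.0 q7 -0.34
top 22 x [-15.1  26.6] y [-81.6 -57.6] rect 6.8 -68.1 41.7 23.4 9.1 z [81.2 82.6 86.1]
scene 54 x [-27.7  29. ] y [-71.8  62. ] rect 1.3 -2.7 50.4 142.1 4.4 z [77.5 84.2 88. ]
```

Call:
step_arm([
  [0,0,-0.2],
  [0,0,-0.4],
  [0,0,-0.6],
  [0,0,-0.8],
  [0,0,-0.8],
  [0,0,-0.8],
  [0,0,-0.6],
  [0,0,-0.4],
  [0,0,-0.25],
  [0,0,-0.11],
  [0,0,0],
], turn=[0,0,0,0,0,0,0,0,0,0,0])

```text
time: 25.25
ee_pos: [0.6804, -0.0304, 0.0047]
eef_rot: [0.87, 0.494, 0.0, 0.0]
ft_force: [-0.8, 0.1, -0.3]
width: 0.0868
grip_force: 0.0
```

Call:
step_arm([
  [0,0,0],
  [0,0,0],
  [0,0,0],
  [0,0,0],
  [0,0,0],
  [0,0,0],
], turn=[0,0,0,0,0,0], grip=1)

```text
time: 25.85
ee_pos: [0.6802, -0.0303, 0.0047]
eef_rot: [0.87, 0.494, 0.0, -0.0]
ft_force: [-0.7, -0.2, 2.0]
width: 0.0556
grip_force: 40.0
```

Call:
step_arm([
  [0,0,0.4],
  [0,0,0.8],
  [0,0,1],
  [0,0,1],
  [0,0,1],
  [-0.4,0,0.8],
  [-0.9,0,0.3],
  [-0.9,-0.06,0],
  [-0.9,-0.1,0],
  [-0.9,-0.1,0],
  [-0.9,-0.1,0],
  [-0.9,-0.1,0],
], turn=[0,0,0,0,0,0,0.4,0.4,0.4,0.4,0.4,0.4])

```text
time: 27.05
ee_pos: [0.5342, -0.0422, 0.1375]
eef_rot: [0.789, 0.614, 0.0, 0.0]
ft_force: [-0.4, 0.8, -0.9]
width: 0.0553
grip_force: 40.0
```

Call:
step_arm([
  [-0.9,0,0],
  [-0.9,0,0],
  [-0.7,0,0],
  [-0.34,0,0],
  [0,0,0],
  [0,0,0],
], turn=[0.4,0.08,0,0,0,0])

```text
time: 27.65
ee_pos: [0.4649, -0.0418, 0.1375]
eef_rot: [0.772, 0.636, 0.001, 0.0]
ft_force: [0.0, 0.9, -1.9]
width: 0.0552
grip_force: 40.0
```

Run:
```python
from h import *
st(); vis(.076,.092,120); vis(.132,.15,120)
```

```text
t 27.65 pos [464.9 -41.8 137.5] yaw -0.192 tilt [ 0.001  0.    -1.   ] w 55.2 F [ 0.04  0.93 -1.92] grip 39.99955952167511 q7 -0.17
top 166 x [-26.2  28.4] y [42.8 80.9] rect 0.9 62.1 55.7 38.9 0.0 z [79.9 83.  86.2]
scene 164 x [-28.2  28.8] y [22.7 69.1] rect -0.0 47.2 58.9 50.9 2.3 z [76.9 83.5 88.8]
top 192 x [-26.2  28.2] y [24.5 44.5] rect 1.0 38.2 57.0 19.9 9.2 z [140.4 143.7 147. ]
scene 114 x [-26.6  28.7] y [20.3 43.2] rect 0.7 31.4 23.6 58.2 89.9 z [139.6 144.2 148. ]
```

Call:
step_arm([
  [0,0,-0.6],
  [0,0,-0.5],
  [0,0,-0.4],
  [0,0,-0.2],
  [0,0,-0.1],
  [0,0,-0.07],
  [0,0,-0.05],
  [0,0,-0.03],
  [0,0,0],
  [0,0,0],
], turn=[0,0,0,0,0,0,0,0,0,0])

```text
time: 28.85
ee_pos: [0.4644, -0.0418, 0.0886]
eef_rot: [0.772, 0.636, 0.0, 0.0]
ft_force: [-0.5, -0.6, 1.5]
width: 0.0551
grip_force: 40.0
```

Call:
step_arm([
  [0,0,-0.02],
  [0,0,0],
  [0,0,0],
], turn=[0,0,0])

```text
time: 29.15
ee_pos: [0.4644, -0.0419, 0.0881]
eef_rot: [0.772, 0.636, 0.0, 0.0]
ft_force: [-0.8, 0.0, 3.7]
width: 0.0552
grip_force: 40.0
```

Call:
step_arm([
  [0,0,0],
  [0,0,0],
  [0,0,0],
  [0,0,0],
], turn=[0,0,0,0], grip=0.1)

```text
time: 29.55
ee_pos: [0.4641, -0.0419, 0.0877]
eef_rot: [0.772, 0.636, -0.0, 0.0]
ft_force: [0.9, 0.2, -0.7]
width: 0.076
grip_force: 0.0
```

Call:
step_arm([
  [0,0,0.5],
  [0,0,0.8],
  [0,0,0.7],
  [0,0.2,0],
  [0,0,0],
  [0,0,0],
], turn=[0,0,0,0,0,0])

```text
time: 30.15
ee_pos: [0.4638, -0.0367, 0.1374]
eef_rot: [0.771, 0.636, -0.0, -0.0]
ft_force: [0.4, -1.0, 0.2]
width: 0.0782
grip_force: 0.0
```

Run:
```python
from h import *
st(); vis(.091,.102,110)
```

```text
t 30.15 pos [463.8 -36.7 137.4] yaw -0.1915 tilt [-0.001 -0.    -1.   ] w 78.2 F [ 0.39 -1.01  0.18] grip 0.0 q7 -0.18
top 124 x [-26.8  27.1] y [28.2 44.5] rect -0.0 40.6 57.3 16.2 10.2 z [92.2 95.7 99.7]
scene 218 x [-26.4  29.3] y [-35.8  43. ] rect 0.8 3.5 79.7 58.1 89.1 z [ 91.9  96.  100. ]
```

Call:
step_arm([
  [0.04,0,-0.2],
  [0,0,-0.2],
  [0,0,-0.2],
  [0,0,-0.2],
  [0,0,-0.2],
  [0,0,-0.2],
  [0,0,-0.1],
  [0,0,-0.1],
  [0,0,0],
  [0,0,0],
  [0,0,0],
  [0,0,0],
], turn=[0,0,0,0,0,0,0,0,0,0,0,0], grip=1)

```text
time: 31.45
ee_pos: [0.4653, -0.0369, 0.103]
eef_rot: [0.772, 0.636, 0.0, 0.0]
ft_force: [-0.8, -0.9, 0.6]
width: 0.0007
grip_force: 0.0
```

Call:
step_arm([
  [0,0,-0.1],
  [0,0,-0.1],
  [0,0,-0.1],
  [0,0,-0.06],
  [0,0,0],
  [0,0,0],
], turn=[0,0,0,0,0,0])

```text
time: 32.05
ee_pos: [0.4652, -0.0369, 0.094]
eef_rot: [0.772, 0.636, 0.0, -0.0]
ft_force: [-2.3, 0.3, 6.0]
width: 0.0007
grip_force: 3.2
```

Call:
step_arm([
  [0,0,-0.05],
  [0,0,-0.05],
  [0,0,0],
  [0,0,0],
  [0,0,0],
  [0,0,0],
], turn=[0,0,0,0,0,0])

```text
time: 32.65
ee_pos: [0.4652, -0.0369, 0.0917]
eef_rot: [0.772, 0.636, 0.0, -0.0]
ft_force: [-3.8, 0.0, 8.8]
width: 0.0007
grip_force: 4.4
```

Call:
step_arm([
  [0,0,-0.04],
  [0,0,0],
  [0,0,0],
  [0,0,0],
  [0,0,0.1],
  [0,0,0.2],
  [0,0,0.5],
  [0,0,0.9],
  [0,0,0.9],
  [0,0,0.9],
  [0,0,0.8],
], turn=[0,0,0,0,0,0,0,0,0,0,0])

```text
time: 33.75
ee_pos: [0.4652, -0.037, 0.1995]
eef_rot: [0.772, 0.636, 0.0, 0.0]
ft_force: [0.6, -0.4, 0.2]
width: 0.0005
grip_force: 0.0
```

Call:
step_arm([
  [0,0.9,0],
  [0,0.9,0],
  [0,0.9,0],
  [0,0.9,0],
  [0,0.9,0],
  [0,0.9,0],
  [0,0.9,0],
  [0,0.9,0],
  [0,0.9,0],
  [0,0.9,0],
  [0,0,0],
  [0,0,0],
], turn=[0,0,0,0,0,0,0,0,0,0,0,0])

```text
time: 34.95
ee_pos: [0.4651, 0.1879, 0.1981]
eef_rot: [0.771, 0.636, -0.0, 0.0]
ft_force: [-0.5, -0.7, -0.6]
width: 0.0002
grip_force: 0.0
```

Run:
```python
from h import *
st(); vis(.0905,.102,110); vis(.078,.0895,110); vis(.065,.077,110)
c=load('top'); cv2.imwrite('pics/end.png',cv2.resize(c['image'][...,::-1],(800,600),interpolation=cv2.INTER_CUBIC))
```

```text
t 34.95 pos [465.1 187.9 198.1] yaw -0.1915 tilt [ 0.    -0.001 -1.   ] w 0.2 F [-0.48 -0.66 -0.58] grip 0.0 q7 -0.64
top 899 x [-26.1  28.2] y [-44.2  42.8] rect 1.2 -0.6 55.5 89.3 0.1 z [91.9 95.4 98.9]
scene 87 x [-13.4  29.6] y [-46.4  44.2] rect 23.5 -6.7 99.2 41.7 67.5 z [ 91.9  96.  100.5]
top 264 x [-25.7  28.4] y [-67.9  58.6] rect 1.2 -11.1 140.8 54.8 89.9 z [79.6 83.3 86.8]
scene 77 x [-19.3  30. ] y [-64.6  59.3] rect 19.0 -5.6 133.4 49.4 73.5 z [78.9 83.5 87.9]
top 250 x [-25.9  28.3] y [-75.1  73.6] rect 1.2 -3.6 155.9 54.9 89.7 z [68.1 71.2 74.7]
scene 80 x [-28.6  28. ] y [-75.6  72.2] rect 16.3 -5.6 154.8 52.3 74.0 z [67.5 71.7 75.6]
```

View pics/end.png

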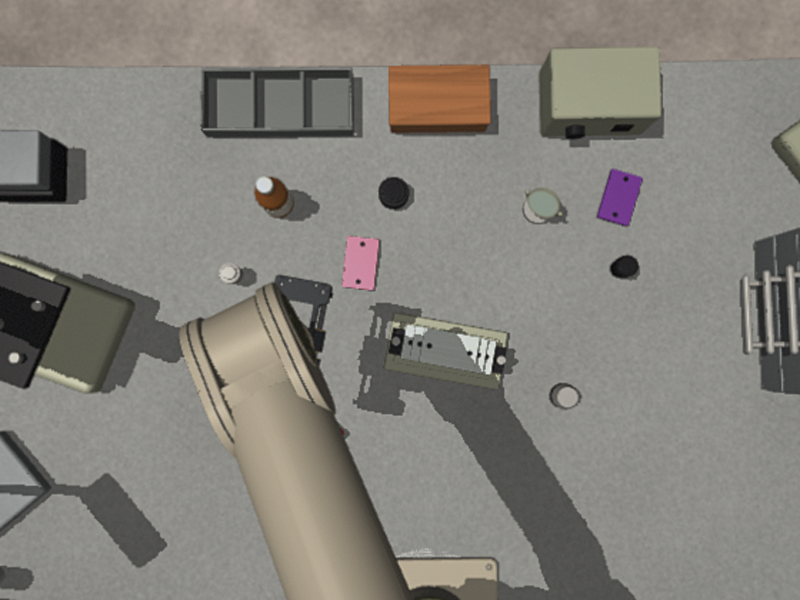

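The final top view shows all three plates stepped and centred on the platen at (447,350), within about 1.5 mm. The objective (230,272), eyepiece (625,266), knob (394,193), loupe (566,394), bottle and mirror have not moved. The screwdriver is hidden under the arm, but nothing went near it.

```bash
python3 -c "
from bench import *
print(close_job())"
```

```text
the job is handed in; nothing more can be done
None
```

The riser is built and handed in at about 35 s of the 72 s limit: the long, middle and short plates were each laid, released and pressed about 5 mm in turn, and all lie within about 1.5 mm of centre; no bystander moved in the final view, where the screwdriver was hidden under the arm.

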